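# Draw the middle packing strip from under the flow cell

### The job

The white flow cell lies across three identical black packing strips. Draw the middle strip out from under it without shifting or tipping the cell, which must stay resting level on the outer two, and lay the strip flat inside the shallow aluminium tray without dropping it.

Things in the scene. Friction and masses are not known exactly. Their poses are not given: they have to be found in the camera images.
- strip_grip (a point): Middle packing strip: black plastic bar 150 x 30 x 8 mm, 90 g, flat on the bench, with an upright finger block on its near end (16 mm along the strip, 24 across, top 48 above the underside). This point: the block's centre line, 30 mm above the underside. x along the strip to its plain far end (142 mm on), z up. Its far 65 to 78 mm is under the cell, whose front face is 64 to 77 mm on.
- cell: Flow cell: white plastic block 70 (x) x 200 (y) x 44 mm high, 0.65 kg, bolt heads on top, a steel port on each end. Loose on three like strips, 75 mm apart (a spare lies elsewhere), underside 8 mm above the bench. Two fixed steel pins, 35 mm high, 38 mm either side of the middle, stop its front. Origin: centre of its underside; x points away from the finger blocks, z up.
- cell_end (a point): Centre of the left (+y) end face of the flow cell, 100 mm from the cell's centre and half-way up. Same axes as the cell.
- tray: Shallow open aluminium tray fixed to the bench, outside 228 (x) x 128 (y) x 26 mm high, walls and floor 4 mm thick. Origin at the centre of its underside; x along its length. It may be left or right of the cell.
Mind the look-alikes: they are no part of the job. What is shaped like the part that bears strip_grip but pink is not meant.

How it is judged:
By the outcome, as a careful person would: the job done as asked, in the order asked, and still so for the second after the job is handed in, with the robot touching nothing.
It also fails if it takes over 42 s, if anything falls off the work surface, if the arm or the gripper's body presses on something with over 40 N, if the wrist force passes 120 N, or if a joint passes its speed limit or range.

### The arm

A 7-joint arm with a two-finger parallel gripper is mounted at the origin on the work surface. World frame = base frame: x ahead of the robot, y to its left, z up, the work surface at z = 0. Lengths are in m, angles in rad, forces in N, time in s.
With the tool pointing down it reaches from about 0.425 to 0.8 m from the base axis. Payload 8.3 kg.
Tool frame: the origin (TCP) lies on the centre line of the jaws, within the pads' length; the fingertips stand robot.tcp_to_tips ahead of it and the grasp point (between the pads) lies 6 mm ahead of it (robot.tcp_to_tips is the distance from the TCP to the fingertips, in m); z points along the fingers, y is the line along which they close (so a half turn about z gives the same grasp; the last joint's range is limited). The gripper opens to 85 mm and grips with 20 to 120 N. Pads are 22 mm wide; open, the fingers measure 114 mm over their backs; the gripper's body (76 mm by 85 mm) begins 54 mm behind the grasp point. The pads swing forward as they close: fully open they stand 13 mm farther back than shut.
Start: joints at [1.107, 0.383, 0.016, 1.37, -0.006, 1.388, -0.046], TCP at [0.244, -0.575, 0.256] pointing down, gripper open.
Joint ranges: [-2.95, 2.95], [-0.25, 2.06], [-1.52, 1.56], [0.18, 2.33], [-1.44, 4.58], [0.02, 2.06], [-3.01, 3.01]. Speed limits (rad/s): [2.39, 2.39, 3.01, 3.01, 3.14, 3.14, 3.14].

### API

Orientations are given as a rotation vector (axis times angle).
In Python, from bench import readout, eyes, ticket, robot gives the robot as it stands.
- The arm moves only by the shell command python3 -m jog 'ROWS' [OPENING] [FORCE]. ROWS is JSON, a list of rows, each a list of 2 entries, a list of its own where there are three numbers: the shift along the tool's x, y, z in cm, then the turn, a rotation vector about the tool's x, y, z in degrees. In form: [[[tx, ty, tz], [wx, wy, wz]], ...]. A call has 1 to 10 rows; each row shifts and turns the commanded pose from where the row before left it, along the tool's axes as they then stand; what a row does not reach is not made up. A row lasts 1/10 s, in which the tool goes at most 50 mm and 8.59 degrees, less where a joint would pass 70% of its speed; a pose out of reach is approached as far as the arm can. A call with a gripper value outside its range is refused whole. OPENING is the opening, from 0 (shut) to 1 (fully open), set as the call begins (- or left out, the last holds). The fingers move at their own pace and stop on an object; FORCE is the grip in N (left out, the last holds). Time passes only in rows, so rows that do not move let the fingers close. It gives the time, the measured TCP pose, the force, the opening and the grip force at its end, in the units of the state.
- readout.read_state(): the state, without advancing time (a new reading comes with each control period).
- eyes.get_image(name): name is "scene" or "side" or "wrist"; returns (picture, depth): 420x560x3 uint8, red, green, blue; 420x560 float32, m along the optical axis (not along the pixel's ray), 0 where there is no reading.
- eyes.camera_params(name): a dict with "mtx" (3x3 intrinsics, pixels), "k1" (the pictures are not rectified: a ray, as slopes to the right and down, at radius r is drawn at 1 + k1 r^2 times it, then the intrinsics apply), "T" (4x4, takes a point from camera to world coordinates). Camera axes: x right, y down, z forward; pixel columns grow to the right and rows downward; lengths in m; the calibration is good to about 2 mm. A picture is of the moment at which its call begins: read the wrist's pose just before it. camera_params takes no time and is no camera call; for the wrist camera it gives the pose at the moment of the call.
- ticket.close_job(): hands the job in; it is judged then, once.
The state is a dict: "time_s": time; "qpos": joint angles; "qvel": joint speeds; "effort": joint torques, N m; "position": TCP position; "tcp_rot": TCP orientation; "wrist_force": force on the tool from outside, world axes, zero at the start; "torque": the same for the moment, N m; "finger_gap": finger opening in m; "grip_force": force on a finger pad.
Only numpy, scipy, OpenCV 4.12 (cv2) and the standard library are available. Lean on these libraries where they do the work, as an engineer would, in place of code of your own. Each camera call takes 0.05 s, during which the arm holds its last target. There are 200 camera calls.

## Working session

There is one attempt and no reset: what is moved stays moved. The work goes in short steps, Python scripts to look and compute and a shell command to move; the robot and the scene stay as the last step left them, time stands still between calls to the robot, and variables do not carry over. Pictures are saved under pics/ and viewed, at most 10 in all, crops included, and the job is handed in when it is done.

```bash
mkdir -p pics; ls; cat > h.py <<'E'
import numpy as np, cv2
from bench import readout, eyes, ticket, robot
def snap(n,f):
    P=eyes.camera_params(n); im,d=eyes.get_image(n); cv2.imwrite(f'pics/{f}.png',im[:,:,::-1]); np.savez(f'pics/{f}.npz',im=im,d=d,**{k:np.array(v) for k,v in P.items()}); return im,d,P
def load(f):
    z=np.load(f'pics/{f}.npz'); return z['im'],z['d'],z
def rays(P,uv):
    uv=np.atleast_2d(uv).astype(float).reshape(-1,1,2)
    n=cv2.undistortPoints(uv,np.array(P['mtx'],float),np.array([float(P['k1']),0,0,0,0]))[:,0]
    return np.c_[n,np.ones(len(n))]
def plane(P,uv,z):
    T=np.array(P['T']); r=rays(P,uv)@T[:3,:3].T; o=T[:3,3]; return o+r*((z-o[2])/r[:,2])[:,None]
def pts(P,d,uv):
    uv=np.atleast_2d(uv); T=np.array(P['T']); r=rays(P,uv)*d[uv[:,1],uv[:,0]][:,None]; return r@T[:3,:3].T+T[:3,3]
E
python3 - <<'E'
from h import *
print(readout.read_state(), robot.tcp_to_tips)
for n in('scene','side'):
    im,d,P=snap(n,n+'0'); print(n,P['T'],P['k1'],P['mtx'])
E
```

```text
pics
{'time_s': 0.0, 'qpos': array([ 1.10713908,  0.38423025,  0.01636247,  1.37118237, -0.00631763,
        1.38820751, -0.04650542]), 'qvel': array([-0.00082826, -0.00069075,  0.00118346,  0.00051232, -0.00011215,
       -0.00134259, -0.00149009]), 'effort': array([-3.94109256e-04, -6.27596569e+01,  8.43838770e-01, -3.71818006e+01,
        1.65301468e-02,  1.39715421e-02, -1.76641106e-05]), 'position': array([ 0.24368397, -0.57502827,  0.25527088]), 'tcp_rot': array([-3.07681528e+00, -6.25019334e-01,  6.41257615e-04]), 'wrist_force': array([ 0.92604869, -0.3271644 , -0.49497087]), 'torque': array([ 0.01326859,  0.02502442, -0.07533643]), 'grip_force': 0.0, 'finger_gap': 0.08521227618473452} 0.025
scene [[-0.23900269  0.76879335 -0.59315639  1.18688733]
 [ 0.97097385  0.19510326 -0.13836364  0.16265118]
 [ 0.0093537  -0.60900862 -0.79310844  0.87058518]
 [ 0.          0.          0.          1.        ]] -0.0979104158710823 [[459.63286059   0.         276.05372982]
 [  0.         459.63286059 210.08652194]
 [  0.           0.           1.        ]]
side [[ 0.97295064 -0.16913278  0.15735679  0.47086159]
 [-0.23027769 -0.76437228  0.60225178 -0.47829285]
 [ 0.01841865 -0.62219701 -0.782644    0.68574734]
 [ 0.          0.          0.          1.        ]] -0.047647286580695405 [[395.87640587   0.         275.00327458]
 [  0.         395.87640587 207.97524127]
 [  0.           0.           1.        ]]
```

View pics/scene0.png

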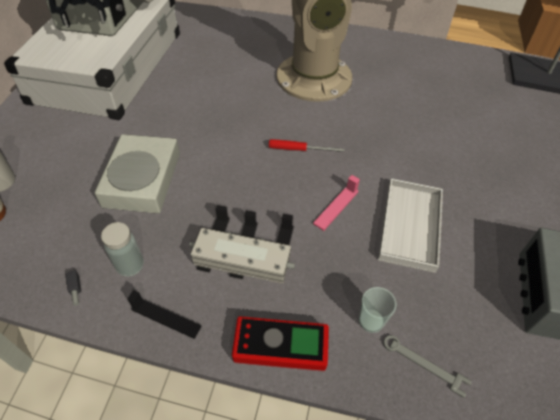

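View pics/side0.png

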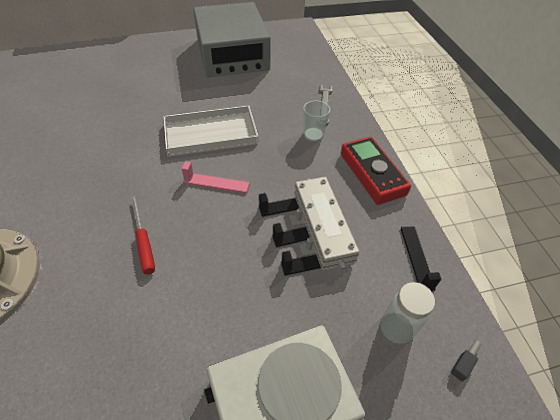

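Scene: the cell is at (242,253), with black finger blocks at (222,215), (249,222) and (286,228). The spare strip is at (165,313), the pink look-alike at (338,203) and the tray at (411,224). The middle block, (249,222) here and (279,233) in the side view, fits the description. I'll confirm it in one enlarged crop and measure.

```bash
python3 - <<'E'
from h import *
im,d,P=load('scene0'); im2,d2,P2=load('side0')
a=cv2.resize(im[190:290,175:310],None,fx=4,fy=4,interpolation=cv2.INTER_CUBIC)[:400,:]
b=cv2.resize(im2[165:290,240:370],None,fx=3.2,fy=3.2,interpolation=cv2.INTER_CUBIC)[:400]
c=np.hstack([a,b]); c=cv2.resize(c,(800,int(c.shape[0]*800/c.shape[1]))); print(a.shape,b.shape,c.shape); cv2.imwrite('pics/crop1.png',c[:,:,::-1])
# cloud: cell top / blocks / tray
for n,(I,D,Q),roi in(('scene',(im,d,P),(175,185,330,300)),('side',(im2,d2,P2),(240,165,370,290))):
    v,u=np.mgrid[roi[1]:roi[3],roi[0]:roi[2]]; uv=np.c_[u.ravel(),v.ravel()]
    X=pts(Q,D,uv); c=I[uv[:,1],uv[:,0]].astype(int); ok=D[uv[:,1],uv[:,0]]>0
    dark=ok&(c.max(1)<45)
    m=ok&(X[:,2]>.045)&(X[:,2]<.062)&~dark&(c.min(1)>110)
    r=cv2.minAreaRect(X[m,:2].astype(np.float32)*1000); print(n,'celltop',m.sum(),r, np.median(X[m,2]))
    bt=dark&(X[:,2]>.035)&(X[:,2]<.06)
    M=np.zeros(I.shape[:2],np.uint8); M[uv[bt,1],uv[bt,0]]=1
    k,L,S,C=cv2.connectedComponentsWithStats(M)
    for i in range(1,k):
        if S[i,4]>12:
            q=np.argwhere(L==i)[:,::-1]; x=pts(Q,D,q); print(' blk',S[i],C[i],x.mean(0).round(4),x.min(0).round(3),x.max(0).round(3))
E
```

```text
(400, 540, 3) (400, 416, 3) (334, 800, 3)
scene celltop 2651 ((695.69091796875, -26.957435607910156), (71.52886199951172, 201.15133666992188), 0.9226157069206238) 0.05269771809082491
 blk [216 206  11  10  81] [220.77777778 210.30864198] [ 0.6009 -0.1025  0.0451] [ 0.592 -0.114  0.035] [ 0.606 -0.091  0.052]
 blk [245 212  10   9  78] [249.66666667 215.71794872] [ 0.5994 -0.035   0.0449] [ 0.589 -0.046  0.035] [ 0.605 -0.024  0.052]
 blk [282 215  10   9  77] [286.71428571 218.85714286] [0.5877 0.0476 0.0451] [0.579 0.036 0.035] [0.593 0.059 0.051]
side celltop 2558 ((659.3282470703125, -27.18701171875), (137.99266052246094, 201.18545532226562), 1.1658657789230347) 0.05252160001412626
 blk [259 194  10  12  79] [263.02531646 199.40506329] [0.5804 0.0426 0.045 ] [0.574 0.034 0.035] [0.59  0.056 0.05 ]
 blk [273 224  11  12  90] [277.84444444 229.74444444] [ 0.5924 -0.0404  0.0455] [ 0.586 -0.048  0.035] [ 0.602 -0.026  0.051]
 blk [282 252  10  13 109] [286.43119266 258.12844037] [ 0.5928 -0.1076  0.0458] [ 0.586 -0.116  0.035] [ 0.601 -0.094  0.051]
```

View pics/crop1.png

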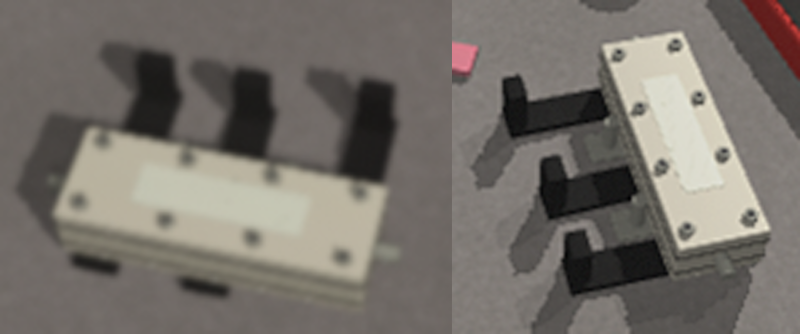

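The crop confirms the middle one of three blocks, with its strip running under the cell between the two pins. Next I'll measure the strip axis, the tray and the move.

```bash
python3 - <<'E'
from h import *
for n in('scene','side'):
    I,D,P=load(n+'0')
    v,u=np.mgrid[0:420,0:560]; uv=np.c_[u.ravel(),v.ravel()]
    X=pts(P,D,uv); c=I[uv[:,1],uv[:,0]].astype(int); ok=D[uv[:,1],uv[:,0]]>0
    # strip tops: dark, low, in front of cell or behind
    for nm,lo,hi in(('right',-.14,-.075),('mid',-.07,0),('left',.01,.09)):
        m=ok&(c.max(1)<48)&(X[:,2]>.0055)&(X[:,2]<.0125)&(X[:,0]>.57)&(X[:,0]<.655)&(X[:,1]>lo)&(X[:,1]<hi)
        if m.sum()<20: print(n,nm,m.sum()); continue
        x=X[m]; out=[]
        for a in np.arange(.605,.655,.01):
            q=x[(x[:,0]>a)&(x[:,0]<a+.01)]
            if len(q)>4: out.append((round(a+.005,3),q[:,1].min().round(4),q[:,1].max().round(4),len(q)))
        print(n,nm,out)
    m=ok&(X[:,2]>.02)&(X[:,2]<.031)&(X[:,0]>.3)&(X[:,0]<.85)&(X[:,1]>.15)&(X[:,1]<.42)&(c.max(1)-c.min(1)<30)&(c.min(1)>90)
    M=np.zeros(I.shape[:2],np.uint8); M[uv[m,1],uv[m,0]]=1; k,L,S,C=cv2.connectedComponentsWithStats(cv2.dilate(M,np.ones((3,3))))
    i=1+S[1:,4].argmax(); q=uv[(L.ravel()==i)&m]; x=X[(L.ravel()==i)&m]
    print(n,'tray',len(q),cv2.minAreaRect(x[:,:2].astype(np.float32)*1000),np.percentile(x[:,2],[5,50,95]), S[i])
I,D,P=load('scene0')
print('far ends', plane(P,[(203,269),(236,276)],.006), [I[y,x] for x,y in((203,269),(236,276))])
g=I[262:284,192:250].max(2); M=(g<45).astype(np.uint8); k,L,S,C=cv2.connectedComponentsWithStats(M)
for i in range(1,k):
    if S[i,4]>10: print(S[i],C[i]+[192,262],plane(P,[C[i]+[192,262]],.004))
E
```

```text
scene right [(np.float64(0.61), np.float64(-0.1182), np.float64(-0.0907), 39), (np.float64(0.62), np.float64(-0.1174), np.float64(-0.0899), 45), (np.float64(0.63), np.float64(-0.1158), np.float64(-0.0903), 17)]
scene mid [(np.float64(0.61), np.float64(-0.0489), np.float64(-0.0227), 39), (np.float64(0.62), np.float64(-0.0487), np.float64(-0.0212), 40), (np.float64(0.63), np.float64(-0.0443), np.float64(-0.0208), 12)]
scene left [(np.float64(0.61), np.float64(0.0341), np.float64(0.0608), 39), (np.float64(0.62), np.float64(0.0346), np.float64(0.061), 45), (np.float64(0.63), np.float64(0.0352), np.float64(0.0584), 13)]
scene tray 629 ((504.34796142578125, 327.8753967285156), (127.80223083496094, 232.06565856933594), 89.11500549316406) [0.02076395 0.02549966 0.0286594 ] [ 379  178   64   92 1236]
side right [(np.float64(0.61), np.float64(-0.1184), np.float64(-0.091), 56), (np.float64(0.62), np.float64(-0.1186), np.float64(-0.0893), 68), (np.float64(0.63), np.float64(-0.1179), np.float64(-0.0904), 63), (np.float64(0.64), np.float64(-0.1183), np.float64(-0.0893), 65), (np.float64(0.65), np.
[... 512 characters left out ...]
597), 41), (np.float64(0.63), np.float64(0.034), np.float64(0.06), 44), (np.float64(0.64), np.float64(0.0329), np.float64(0.0596), 46), (np.float64(0.65), np.float64(0.0344), np.float64(0.0612), 44)]
side tray 453 ((501.9605407714844, 327.02154541015625), (132.6044464111328, 229.5927734375), 89.45668029785156) [0.02050812 0.02424235 0.02661492] [ 162  105   98   47 1115]
far ends [[ 0.73520975 -0.1029851   0.006     ]
 [ 0.73403265 -0.02875916  0.006     ]] [array([33, 32, 30], dtype=uint8), array([34, 32, 31], dtype=uint8)]
[ 6  5 11  4 24] [202.91666667 268.66666667] [[ 0.73342062 -0.10404972  0.004     ]]
[38 12 12  4 24] [235.5        275.58333333] [[ 0.73227292 -0.03053639  0.004     ]]
```

```bash
cat >> h.py <<'E'
from scipy.spatial.transform import Rotation as R
def delta(p,yaw):
    s=readout.read_state(); R0=R.from_rotvec(s['tcp_rot']); y=np.radians(yaw)
    Rt=R.from_matrix(np.array([[np.cos(y),np.sin(y),0],[np.sin(y),-np.cos(y),0],[0,0,-1]]))
    print('t',s['time_s'],'turn deg',np.degrees((R0.inv()*Rt).as_rotvec()).round(2),'shift cm now-frame',(R0.inv().apply(p-s['position'])*100).round(2),'target-frame',(Rt.inv().apply(p-s['position'])*100).round(2), 'q',s['qpos'].round(2),'F',s['wrist_force'].round(1))
E
python3 -c "
from h import *; delta(np.array([.595,-.0375,.14]),3)"
```

```text
t 0.1 turn deg [-0.1   0.02 19.97] shift cm now-frame [ 53.32 -35.77  11.6 ] target-frame [ 37.89 -51.85  11.54] q [ 1.11  0.38  0.02  1.37 -0.01  1.39 -0.05] F [ 0.2 -0.  -1.4]
```

```bash
python3 -m jog '[[[0,0,0],[0,0,7]],[[0,0,0],[0,0,7]],[[0,0,0],[0,0,6]],[[2.5,-3.4,0],[0,0,0]],[[2.5,-3.4,0],[0,0,0]],[[2.5,-3.4,0],[0,0,0]],[[2.5,-3.4,0],[0,0,0]],[[2.5,-3.4,0],[0,0,0]],[[2.5,-3.4,0],[0,0,0]],[[2.5,-3.4,0],[0,0,0]]]' 0.55 40; python3 -c "
from h import *; delta(np.array([.595,-.0375,.14]),3)"
```

```text
time_s: 1.1
position: [0.4068, -0.327, 0.256]
tcp_rot: [-3.14, -0.081, 0.001]
wrist_force: [0.5, -0.2, 0.0]
finger_gap: 0.0469
grip_force: 0.0
t 1.1 turn deg [-0.02  0.02 -0.03] shift cm now-frame [ 20.3  -27.93  11.6 ] target-frame [ 20.31 -27.92  11.6 ] q [ 0.71  0.17 -0.11  1.65  0.02  1.33 -0.92] F [ 0.5 -0.2  0. ]
```

```bash
python3 -m jog '[[[2.5,-3.4,0],[0,0,0]],[[2.5,-3.4,0],[0,0,0]],[[2.5,-3.4,1],[0,0,0]],[[2.5,-3.4,1],[0,0,0]],[[2.5,-3.5,1.5],[0,0,0]],[[2.5,-3.5,2],[0,0,0]],[[2.5,-3.5,2],[0,0,0]],[[2.5,-3.5,2],[0,0,0]],[[0,0,1],[0,0,0]],[[0,0,0],[0,0,0]]]'; python3 - <<'E'
from h import *
delta(np.array([.595,-.0375,.14]),3)
im,d,P=snap('wrist','w1'); print(P['T'])
E
```

```text
time_s: 2.1
position: [0.5906, -0.0412, 0.1488]
tcp_rot: [-3.139, -0.086, 0.007]
wrist_force: [-0.4, -1.3, -0.5]
finger_gap: 0.0473
grip_force: 0.0
t 2.1 turn deg [-0.06  0.26  0.13] shift cm now-frame [ 0.46 -0.35  0.87] target-frame [ 0.46 -0.35  0.88] q [ 0.26  0.41 -0.31  1.6   0.13  1.16 -1.6 ] F [-0.4 -1.3 -0.5]
[[ 0.05412913 -0.95606575 -0.28811165  0.66274313]
 [-0.99853213 -0.05237667 -0.01379373 -0.03726703]
 [-0.00190261  0.28843538 -0.95749747  0.26561842]
 [ 0.          0.          0.          1.        ]]
```

View pics/w1.png

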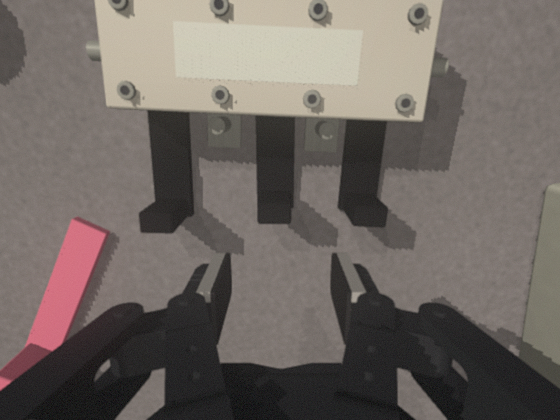

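The wrist view shows the middle strip at columns 257–294, with its block at rows 190–222 and a pin on each side at (222,125) and (326,130). I'll measure its edges.

```bash
python3 - <<'E'
from h import *
I,D,P=load('w1')
g=cv2.cvtColor(I,cv2.COLOR_RGB2GRAY).astype(int)
for v in range(122,228,6):
    print(v,''.join('%4d'%x for x in g[v,248:304:4]), pts(P,D,[(276,v)])[0].round(4))
v,u=np.mgrid[118:232,250:300]; uv=np.c_[u.ravel(),v.ravel()]; X=pts(P,D,uv); c=g[uv[:,1],uv[:,0]]
m=(c<45)&(X[:,2]>.005)&(X[:,2]<.011); E=[]
for a in np.arange(.608,.656,.004):
    q=X[m&(X[:,0]>a)&(X[:,0]<a+.004)]
    if len(q)>5: E.append((a+.002,q[:,1].min(),q[:,1].max()))
E=np.array(E); print(E.round(4)); f=np.polyfit(E[:,0],(E[:,1]+E[:,2])/2,1); print('yaw',np.degrees(np.arctan(f[0])),'y at .595',np.polyval(f,.595))
m=(c<60)&(X[:,2]>.044)&(X[:,2]<.052); print('blocktop',m.sum(),X[m].min(0),X[m].max(0),cv2.minAreaRect(X[m,:2].astype(np.float32)*1000))
v,u=np.mgrid[20:122,90:450]; uv=np.c_[u.ravel(),v.ravel()]; X=pts(P,D,uv); m=(abs(X[:,2]-.052)<.004)&(g[uv[:,1],uv[:,0]]>100)
E=[]
for c0 in range(125,415,6):
    q=X[m&(abs(uv[:,0]-c0)<3)]; E.append((np.median(q[:,1]),q[:,0].min()))
E=np.array(E); f=np.polyfit(E[:,0],E[:,1],1); print('front face x=',f, 'cell yaw',-np.degrees(f[0]),'ys',X[m,1].min(),X[m,1].max())
E
```

```text
122   86  85  56  55  49  50  55  56  51  48  54  48  90  87 [ 0.6532 -0.0338  0.0078]
128   83  81  51  49  45  50  52  51  50  49  48  50  81  84 [ 0.6488 -0.034   0.0081]
134   80  83  56  47  53  49  49  48  46  49  46  48  81  86 [ 0.6444 -0.0342  0.0087]
140   84  83  61  45  46  44  44  47  46  44  43  49  84  82 [ 0.6398 -0.0344  0.008 ]
146   82  83  58  46  43  49  41  46  41  45  42  43  83  79 [ 0.6352 -0.0347  0.0078]
152   77  83  57  41  38  43  45  40  43  42  46  41  83  81 [ 0.6304 -0.0349  0.0065]
158   84  78  56  49  41  44  44  48  46  44  38  43  83  82 [ 0.6259 -0.0351  0.0081]
164  102 110  79  46  47  47  43  44  45  45  45  45  78  81 [ 0.6209 -0.0354  0.0063]
170  116 121  87  46  52  46  46  45  45  47  46  47  83  81 [ 0.6162 -0.0356  0.0071]
176  121 122  92  48  47  46  47  44  43  45  42  40  79  86 [ 0.6115 -0.0359  0.0077]
182  119 123 102  48  47  48  45  45  42  50  48  46  84  94 [ 0.6068 -0.0361  0.0083]
188  122 122 103  45  46  41  45  47  44  46  44  45  79  93 [ 0.6017 -0.0363  0.0076]
194  122 121 113  46  46  44  47  46  44  42  42  48  86
[... 404 characters left out ...]
106  99  97  94 101  76  83  84  83 [ 5.682e-01 -3.790e-02  3.000e-04]
[[ 0.61   -0.0489 -0.0214]
 [ 0.614  -0.0486 -0.0213]
 [ 0.618  -0.0484 -0.0212]
 [ 0.622  -0.0481 -0.021 ]
 [ 0.626  -0.0487 -0.02  ]
 [ 0.63   -0.0476 -0.0198]
 [ 0.634  -0.048  -0.0198]
 [ 0.638  -0.0477 -0.0197]
 [ 0.642  -0.0451 -0.0196]
 [ 0.646  -0.0464 -0.0196]]
yaw 3.949404742425253 y at .595 -0.036321901830690694
blocktop 700 [ 0.5857915  -0.04767035  0.04410349] [ 0.60136949 -0.02440567  0.04924272] ((593.4718627929688, -36.025665283203125), (15.468313217163086, 22.73033332824707), 2.2102317810058594)
front face x= [-0.01227953  0.65858441] cell yaw 0.7035653251420207 ys -0.12725546223629108 0.07309920584613122
```

```bash
python3 -c "
from h import *; delta(np.array([.5935,-.036,.036]),3)"
```

```text
t 2.15 turn deg [ 0.    0.15 -0.02] shift cm now-frame [ 0.32 -0.69 11.42] target-frame [ 0.29 -0.69 11.42] q [ 0.26  0.41 -0.31  1.59  0.13  1.16 -1.6 ] F [-0.3 -1.2  0.1]
```

```bash
python3 -m jog '[[[0.3,-0.6,1],[0,0,0]],[[0,0,2],[0,0,0]],[[0,0,2],[0,0,0]],[[0,0,1],[0,0,0]],[[0,0,0],[0,0,0]],[[0,0,0],[0,0,0]]]'; python3 -c "
from h import *; delta(np.array([.5935,-.036,.036]),3)"
```

```text
time_s: 2.75
position: [0.5948, -0.0371, 0.0921]
tcp_rot: [3.14, 0.08, 0.001]
wrist_force: [0.3, -0.0, 1.0]
finger_gap: 0.0468
grip_force: 0.0
t 2.75 turn deg [ 0.01 -0.05 -0.08] shift cm now-frame [-0.13 -0.11  5.61] target-frame [-0.13 -0.11  5.61] q [ 0.24  0.47 -0.31  1.64  0.16  1.05 -1.63] F [ 0.3 -0.   1. ]
```

```bash
python3 -m jog '[[[-0.1,-0.1,1.5],[0,0,0]],[[0,0,1.5],[0,0,0]],[[0,0,1.3],[0,0,0]],[[0,0,0.9],[0,0,0]],[[0,0,0.4],[0,0,0]],[[0,0,0],[0,0,0]],[[0,0,0],[0,0,0]],[[0,0,0],[0,0,0]]]'; python3 -c "
from h import *; delta(np.array([.5935,-.036,.036]),3)"
```

```text
time_s: 3.55
position: [0.5939, -0.0356, 0.036]
tcp_rot: [-3.141, -0.081, -0.002]
wrist_force: [0.3, 0.6, 0.6]
finger_gap: 0.0473
grip_force: 0.0
t 3.55 turn deg [ 0.   -0.07 -0.03] shift cm now-frame [-0.05  0.04 -0.  ] target-frame [-0.05  0.04 -0.  ] q [ 0.23  0.54 -0.29  1.69  0.18  0.94 -1.65] F [0.3 0.6 0.6]
```

```bash
python3 -m jog '[[[0,0,0],[0,0,0]],[[0,0,0],[0,0,0]],[[0,0,0],[0,0,0]],[[0,0,0],[0,0,0]],[[0,0,0],[0,0,0]],[[0,0,0],[0,0,0]],[[0,0,0],[0,0,0]]]' 0 40; python3 - <<'E'
from h import *
delta(np.array([.5935,-.036,.036]),3)
snap('wrist','w2')
E
```

```text
time_s: 4.25
position: [0.5938, -0.0357, 0.0359]
tcp_rot: [3.14, 0.081, 0.001]
wrist_force: [-1.3, -0.4, 5.4]
finger_gap: 0.0234
grip_force: 40.1
t 4.25 turn deg [ 0.01 -0.05 -0.05] shift cm now-frame [-0.03  0.03 -0.01] target-frame [-0.03  0.03 -0.01] q [ 0.23  0.54 -0.29  1.69  0.18  0.94 -1.65] F [-1.3 -0.4  5.4]
```

View pics/w2.png

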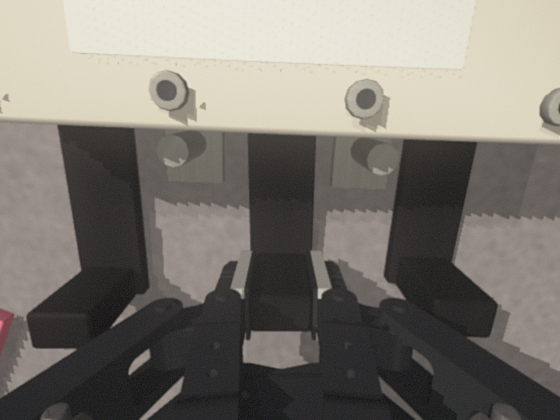

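The grip holds at a 23.4 mm gap. The block at (282,290) is between the pads, the strip is still flat and the pins are clear of it. Now I'll pull straight back along the strip.

```bash
python3 -m jog '[[[-0.2,0,0],[0,0,0]],[[-0.3,0,0],[0,0,0]],[[-0.5,0,0],[0,0,0]],[[-0.5,0,0],[0,0,0]],[[-0.5,0,0],[0,0,0]],[[0,0,0],[0,0,0]]]'; python3 - <<'E'
from h import *
delta(np.array([.5935,-.036,.036]),3)
I,D,P=snap('scene','s2'); g=cv2.cvtColor(I,cv2.COLOR_RGB2GRAY)
v,u=np.mgrid[185:300,175:330]; uv=np.c_[u.ravel(),v.ravel()]; X=pts(P,D,uv); c=I[uv[:,1],uv[:,0]].astype(int)
m=(X[:,2]>.045)&(X[:,2]<.062)&(c.min(1)>110)
print(cv2.minAreaRect(X[m,:2].astype(np.float32)*1000),np.median(X[m,2]))
E
```

```text
time_s: 4.9
position: [0.5743, -0.0364, 0.0359]
tcp_rot: [-3.14, -0.082, -0.004]
wrist_force: [3.6, 0.4, 2.2]
finger_gap: 0.0235
grip_force: 39.8
t 4.9 turn deg [-0.01 -0.15 -0.02] shift cm now-frame [ 1.92  0.06 -0.  ] target-frame [ 1.92  0.06 -0.01] q [ 0.24  0.5  -0.3   1.74  0.18  0.92 -1.65] F [3.6 0.4 2.2]
((693.5197143554688, -26.88256072998047), (70.67445373535156, 200.73562622070312), 0.44250214099884033) 0.05272971820019856
```

```bash
cat > shift.py <<'E'
from h import *
import sys
def track(a,b):
    A,_,P=load(a);B,_,_=load(b); A,B=[cv2.cvtColor(x,cv2.COLOR_RGB2GRAY) for x in(A,B)]
    q=np.array([(u,v) for u,v in((206,233),(231,238),(257,242),(284,248),(199,252),(225,256),(250,261),(277,267))],np.float32)[:,None]
    p=cv2.goodFeaturesToTrack(A[228:272,192:296],20,.05,6)+np.float32([[192,228]])
    n,st,e=cv2.calcOpticalFlowPyrLK(A,B,p,None,winSize=(15,15))
    s=st.ravel()==1; d=(plane(P,n[s,0],.052)-plane(P,p[s,0],.052))[:,:2]*1000; x=plane(P,p[s,0],.052)
    print('shift mm median',np.median(d,0).round(2)); f=np.polyfit(x[:,1],d[:,0],1); print('rot deg',-np.degrees(f[0]/1000).round(2), d.round(1).tolist())
track(*sys.argv[1:])
E
python3 shift.py scene0 s2
```

```text
shift mm median [-2.35  0.06]
rot deg 0.13 [[-2.1, -0.2], [-2.1, 0.1], [-2.8, 0.1], [-1.2, -0.3], [-2.8, 0.1], [-2.7, 0.2], [-2.1, 0.3], [-2.4, -0.2], [-2.8, 0.1], [-3.1, -0.1], [-1.4, 0.1], [-2.9, 0.3], [-2.9, 0.3], [-2.4, 0.5], [-2.3, -0.2], [-2.2, -0.2], [-1.2, -0.2], [-2.1, 0.1]]
```

The cell has moved about 2.3 mm, presumably taking up the slack to the pins. I'll continue and recheck.

```bash
python3 -m jog '[[[-0.5,0,0],[0,0,0]],[[-0.5,0,0],[0,0,0]],[[-0.5,0,0],[0,0,0]],[[-0.3,0,0],[0,0,0]],[[0,0,0],[0,0,0]]]'; python3 - <<'E'
from h import *
delta(np.array([.5935,-.036,.036]),3)
snap('scene','s3'); snap('wrist','w3')
E
python3 shift.py scene0 s3; python3 shift.py s2 s3
```

```text
time_s: 5.45
position: [0.5562, -0.0375, 0.0359]
tcp_rot: [-3.14, -0.082, -0.003]
wrist_force: [3.8, 0.9, 3.1]
finger_gap: 0.0237
grip_force: 40.0
t 5.45 turn deg [-0.   -0.11 -0.02] shift cm now-frame [ 3.73  0.04 -0.01] target-frame [ 3.73  0.05 -0.01] q [ 0.25  0.47 -0.3   1.79  0.17  0.9  -1.64] F [3.8 0.9 3.1]
shift mm median [-2.32  0.06]
rot deg 0.13 [[-2.0, -0.2], [-2.1, 0.2], [-2.8, 0.1], [-1.2, -0.3], [-2.9, 0.1], [-2.7, 0.1], [-2.0, 0.3], [-2.3, -0.2], [-2.9, -0.0], [-3.1, -0.1], [-1.4, 0.1], [-2.9, 0.2], [-2.9, 0.3], [-2.4, 0.5], [-2.3, -0.2], [-2.2, -0.3], [-1.2, -0.2], [-2.1, 0.1]]
shift mm median [-0. -0.]
rot deg -0.0 [[0.0, -0.0], [-0.0, -0.2], [-0.0, 0.0], [0.0, 0.0], [-0.0, -0.0], [0.0, 0.0], [0.0, -0.0], [-0.0, 0.0], [-0.0, -0.1], [-0.0, -0.0], [-0.0, 0.0], [0.0, -0.0], [-0.0, 0.0], [-0.0, -0.0], [0.0, -0.0], [0.0, 0.0], [-0.0, 0.0], [-0.0, -0.0], [0.0, -0.0], [0.0, 0.0]]
```

View pics/w3.png

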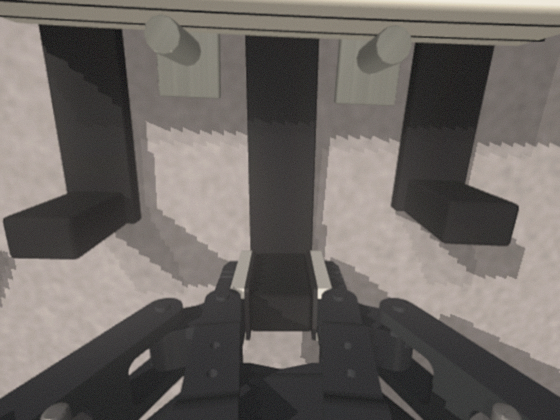

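The cell now rests on both pins and has not moved since the last check. The strip is leaving straight between them, so I'll finish the pull.

```bash
python3 -m jog '[[[-0.5,0,0],[0,0,0]],[[-0.7,0,0],[0,0,0]],[[-0.8,0,0],[0,0,0]],[[-0.8,0,0],[0,0,0]],[[-0.8,0,0],[0,0,0]],[[-0.8,0,0],[0,0,0]],[[-0.8,0,0],[0,0,0]],[[-0.8,0,0],[0,0,0]],[[-0.8,0,0],[0,0,0]],[[0,0,0],[0,0,0]]]'; python3 - <<'E'
from h import *
delta(np.array([.435,.328,.120]),1)
snap('scene','s4')
E
python3 shift.py s3 s4
```

```text
time_s: 6.55
position: [0.4871, -0.0412, 0.0358]
tcp_rot: [3.14, 0.081, 0.0]
wrist_force: [-0.1, 0.4, 9.9]
finger_gap: 0.0233
grip_force: 40.8
t 6.55 turn deg [ 0.01 -0.02  1.96] shift cm now-frame [ -3.29 -37.13  -8.42] target-frame [ -4.56 -37.    -8.42] q [ 0.29  0.35 -0.32  1.97  0.15  0.84 -1.62] F [-0.1  0.4  9.9]
shift mm median [-0.01 -0.04]
rot deg 0.0 [[0.1, 0.0], [-0.1, 0.0], [-0.1, -0.1], [-0.1, -0.3], [0.0, -0.0], [0.1, -0.0], [0.0, 0.0], [-0.1, 0.0], [-0.1, -0.2], [-0.1, -0.1], [0.0, 0.1], [0.0, -0.1], [-0.0, -0.1], [-0.0, 0.1], [0.0, -0.0], [0.0, 0.1], [-0.0, -0.1], [0.1, -0.0], [-0.1, -0.0]]
```

The strip is out and the cell did not move. Now lift.

```bash
python3 -m jog '[[[0,0,-0.3],[0,0,0]],[[0,0,-1],[0,0,0]],[[0,0,-1.8],[0,0,0]],[[0,0,-2.5],[0,0,0]],[[0,0,-2.5],[0,0,1]],[[0,0,-1.5],[0,0,2]],[[0,0,-0.4],[0,0,0.7]],[[0,0,0],[0,0,0]]]' 0 70; python3 - <<'E'
from h import *
delta(np.array([.436,.328,.130]),-0.7)
snap('side','d5')
E
```

```text
time_s: 7.4
position: [0.4873, -0.0411, 0.1354]
tcp_rot: [3.141, -0.02, -0.0]
wrist_force: [0.3, 0.4, -1.6]
finger_gap: 0.0234
grip_force: 68.4
t 7.4 turn deg [ 0.01  0.01 -0.02] shift cm now-frame [ -5.59 -36.85   0.54] target-frame [ -5.58 -36.85   0.54] q [ 0.31  0.21 -0.33  1.88  0.08  1.06 -1.63] F [ 0.3  0.4 -1.6]
```

View pics/d5.png

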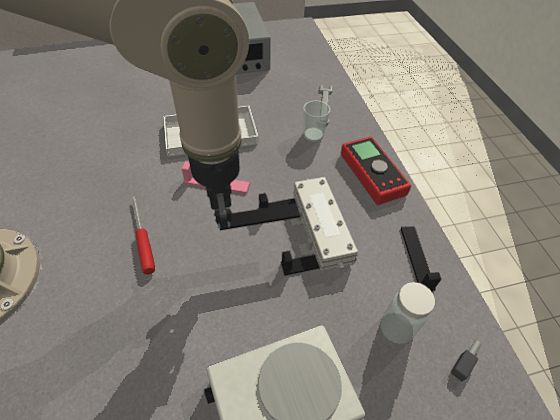

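The strip is held level in the air, its shadow is clear of the cell, and the cell is in place. Next, the tray.

```bash
python3 -m jog '[[[0,-1.5,0],[0,0,0]],[[-0.5,-3,0],[0,0,0]],[[-0.6,-4.2,0],[0,0,0]],[[-0.8,-4.5,0],[0,0,0]],[[-0.8,-4.5,0],[0,0,0]],[[-0.8,-4.5,0],[0,0,0]],[[-0.8,-4.5,0],[0,0,0]],[[-0.7,-4.5,0],[0,0,0]],[[-0.5,-3.5,0],[0,0,0]],[[0,-2,0],[0,0,0]]]'; python3 -m jog '[[[0,0,0],[0,0,0]],[[0,0,0],[0,0,0]],[[0,0,0],[0,0,0]]]'; python3 - <<'E'
from h import *
delta(np.array([.436,.328,.040]),-0.7)
snap('side','d6');I,D,P=snap('scene','s6');snap('wrist','w6')
E
```

```text
time_s: 8.45
position: [0.4346, 0.3299, 0.1339]
tcp_rot: [-3.141, 0.012, 0.005]
wrist_force: [-0.6, -0.8, -1.0]
finger_gap: 0.023
grip_force: 68.6
time_s: 8.75
position: [0.4373, 0.325, 0.1344]
tcp_rot: [3.14, -0.022, -0.002]
wrist_force: [1.3, -0.2, -0.4]
finger_gap: 0.0232
grip_force: 68.7
t 8.75 turn deg [ 0.09  0.07 -0.1 ] shift cm now-frame [-0.13 -0.32  9.44] target-frame [-0.14 -0.3   9.44] q [-0.25  0.36 -0.55  1.73  0.21  1.11 -2.45] F [ 1.3 -0.2 -0.4]
```

View pics/w6.png

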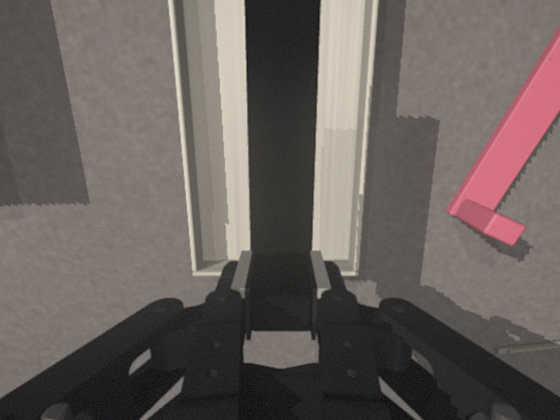

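The strip lies above the tray, parallel to its walls: rims at columns 195 and 357, near rim at row 272. I'll check the rim positions by ray.

```bash
python3 - <<'E'
from h import *
I,D,P=load('w6'); print(plane(P,[(276,272),(195,272),(357,272),(172,0),(379,0)],.026).round(4))
E
```

```text
[[0.3911 0.3295 0.026 ]
 [0.3921 0.3914 0.026 ]
 [0.3902 0.2676 0.026 ]
 [0.5739 0.3887 0.026 ]
 [0.572  0.264  0.026 ]]
```

```bash
python3 -m jog '[[[-0.1,-0.3,1.5],[0,0,0]],[[0,0,2],[0,0,0]],[[0,0,2],[0,0,0]],[[0,0,1.5],[0,0,0]],[[0,0,1],[0,0,0]],[[0,0,0.6],[0,0,0]],[[0,0,0.4],[0,0,0]],[[0,0,0],[0,0,0]],[[0,0,0],[0,0,0]]]'; python3 -c "
from h import *; delta(np.array([.436,.328,.040]),-0.7)"
```

```text
time_s: 9.8
position: [0.4366, 0.3299, 0.0459]
tcp_rot: [-3.141, 0.02, -0.001]
wrist_force: [0.2, -0.3, -1.0]
finger_gap: 0.0232
grip_force: 68.7
t 9.8 turn deg [-0.04 -0.05 -0.03] shift cm now-frame [-0.06  0.19  0.59] target-frame [-0.06  0.19  0.59] q [-0.29  0.47 -0.52  1.81  0.28  0.93 -2.51] F [ 0.2 -0.3 -1. ]
```

```bash
python3 -m jog '[[[0,0,0.2],[0,0,0]],[[0,0,0.2],[0,0,0]],[[0,0,0.1],[0,0,0]],[[0,0,0.05],[0,0,0]],[[0,0,0],[0,0,0]],[[0,0,0],[0,0,0]]]'; python3 -c "
from h import *; delta(np.array([.436,.328,.040]),-0.7)"
```

```text
time_s: 10.4
position: [0.4363, 0.3296, 0.04]
tcp_rot: [-3.141, 0.02, -0.0]
wrist_force: [-0.7, -0.6, 1.9]
finger_gap: 0.0233
grip_force: 68.9
t 10.4 turn deg [-0.   -0.01 -0.03] shift cm now-frame [-0.03  0.16 -0.  ] target-frame [-0.03  0.16 -0.  ] q [-0.29  0.48 -0.51  1.81  0.29  0.92 -2.52] F [-0.7 -0.6  1.9]
```

Contact is felt (+1.9 N, up from −1.0 N). Release and rise.

```bash
python3 -m jog '[[[0,0,0.03],[0,0,0]],[[0,0,0],[0,0,0]]]'; python3 -m jog '[[[0,0,0],[0,0,0]],[[0,0,0],[0,0,0]],[[0,0,0],[0,0,0]],[[0,0,0],[0,0,0]],[[0,0,0],[0,0,0]]]' 0.55 ; python3 -m jog '[[[0,0,-0.5],[0,0,0]],[[0,0,-1],[0,0,0]],[[0,0,-2],[0,0,0]],[[0,0,-3],[0,0,0]],[[0,0,-3],[0,0,0]],[[0,0,-3],[0,0,0]],[[0,0,-2],[0,0,0]],[[0,0,0],[0,0,0]]]'; python3 - <<'E'
from h import *
I,D,P=snap('scene','s7'); W,_,_=snap('wrist','w7')
c=np.hstack([cv2.resize(I[160:340,150:450],(500,300)),cv2.resize(W,(300,225)).__class__((300,300,3),np.uint8)*0]); c[:225,500:]=cv2.resize(W,(300,225)); cv2.imwrite('pics/f.png',c[:,:,::-1])
E
python3 shift.py s2 s7; python3 shift.py scene0 s7
```

```text
time_s: 10.6
position: [0.4363, 0.3296, 0.04]
tcp_rot: [3.141, -0.02, 0.0]
wrist_force: [-2.4, -2.7, 5.4]
finger_gap: 0.0229
grip_force: 69.5
time_s: 11.1
position: [0.4363, 0.3296, 0.0395]
tcp_rot: [-3.141, 0.02, 0.0]
wrist_force: [-0.1, 0.7, 0.6]
finger_gap: 0.0466
grip_force: 0.0
time_s: 11.9
position: [0.4375, 0.331, 0.1889]
tcp_rot: [-3.138, 0.02, -0.009]
wrist_force: [-0.3, 0.6, -0.1]
finger_gap: 0.0467
grip_force: 0.0
shift mm median [-0.03  0.05]
rot deg -0.03 [[0.3, 0.1], [-0.1, -62.0], [-0.2, 0.0], [0.3, 0.1], [-0.9, 57.5], [0.3, 0.2], [0.2, -0.2], [-0.3, 0.1], [-0.2, -58.1], [-0.2, -0.2], [-0.0, 0.2], [0.0, -0.3], [-0.2, 0.3], [-0.8, 77.1], [0.1, -0.2], [0.1, 0.3], [-0.2, 0.1], [-0.3, -0.2], [0.3, -0.2], [0.3, 0.5]]
shift mm median [-2.2  -0.15]
rot deg 0.14 [[-1.7, -0.1], [-1.8, 0.2], [-3.0, 0.1], [-1.2, -0.2], [-3.1, 0.1], [-2.8, -61.7], [-1.8, 0.4], [-2.2, -0.4], [-3.0, -58.0], [-3.4, -0.2], [-1.3, -0.2], [-3.6, 77.6], [-3.1, 0.6], [-2.3, 0.8], [-2.2, -0.3], [-2.0, -0.4], [-1.2, -0.2], [-1.9, 0.3]]
```

View pics/f.png

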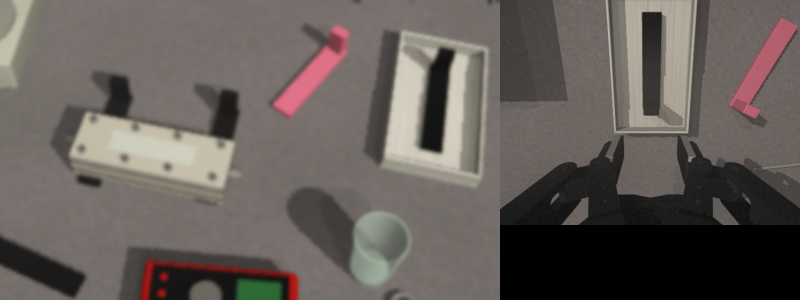

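The strip lies flat inside the tray (crop 437,100). The cell is still level on the outer two strips and against the pins, and the gripper is clear.

```bash
python3 -c "
from bench import ticket; print(ticket.close_job())"
```

```text
the job is handed in; nothing more can be done
None
```

I drew out the middle strip, laid it flat in the tray and handed the job in after about 12 s; the cell is still level on the outer two strips, though it slid about 2 mm forward, apparently onto its stop pins, early in the pull, then stayed put.

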